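# Wiggle the worn bench stop and move it to the vise

### The arm

A 6-joint arm with a two-finger parallel gripper is mounted at the origin on the work surface. World frame = base frame: x ahead of the robot, y to its left, z up, the work surface at z = 0. Lengths are in m, angles in rad, forces in N, time in s.
With the tool pointing down it reaches from about 0.325 to 1 m from the base axis. Payload 5.1 kg.
Tool frame: the origin (TCP) lies at the very end of the fingers, on their centre line; the grasp point (between the pads) lies 19 mm behind it (r.grip_depth is the z of the grasp point in the tool frame, in m); z points along the fingers, y is the line along which they close (so a half turn about z gives the same grasp; the last joint's range is limited). The gripper opens to 85 mm and grips with 20 to 120 N. Pads are 22 mm wide; open, the fingers measure 114 mm over their backs; the gripper's body (76 mm by 85 mm) begins 54 mm behind the grasp point. The pads swing forward as they close: fully open they stand 13 mm farther back than shut.
Start: joints at [-1.407, 0.124, 1.65, -0, 1.367, -0.083], TCP at [0.159, -0.63, 0.231] pointing down, gripper open.
Joint ranges: [-2.61, 2.61], [-1.02, 2.33], [0.03, 2.71], [-1.35, 4.49], [0.32, 2.68], [-2.91, 2.91]. Speed limits (rad/s): [2.57, 2.57, 3.14, 3.14, 3.14, 3.14].

### API

Orientations are given as a 3x3 rotation matrix whose columns are the frame's x, y, z axes.
In Python, from bench import r gives the robot as it stands. Calls block until the motion is done:
- r.move_pose(position, orientation): joint-space move of the TCP to a pose.
- r.move_straight(position, ori=None, speed=0.15): straight line of the TCP; ori=None keeps the orientation; speed is the mean speed in m/s.
- r.movej(angles): joint-space move.
- r.let_go() and r.close(grasp_force=None): open the fingers fully, or close them until they stop; grasp_force is the grip in N (None keeps the last).
- r.sleep(seconds).
- r.solve_ik(position, orientation): joint angles nearest the present ones, or None.
- r.grab_frame(name): name is "side" or "top"; returns (picture, depth): 420x560x3 uint8, red, green, blue; 420x560 float32, m along the optical axis (not along the pixel's ray), 0 where there is no reading.
- r.camera_params(name): a dict with "fx", "fy", "cx", "cy" (pixels), "distortion" ([k1, k2, p1, p2, k3] as OpenCV has them; the pictures are not rectified), "R" (3x3) and "t" (3): a world point X has camera coordinates R X + t. Camera axes: x right, y down, z forward; pixel columns grow to the right and rows downward; lengths in m; the calibration is good to about 2 mm. A picture is of the moment at which its call begins. camera_params takes no time and is no camera call.
A pose or a line that the arm cannot do raises r.PlanningError and nothing moves.
- r.finish_job(): hands the job in; it is judged then, once.
Readings, each from a call of its own:
- r.current_t(): time.
- r.current_joint_pos(): joint angles.
- r.current_dq(): joint speeds.
- r.current_tau(): joint torques, N m.
- r.current_ee_pos(): TCP position.
- r.current_orientation(): TCP orientation.
- r.current_contact_force(): force on the tool from outside, world axes, zero at the start.
- r.current_ft_torque(): the same for the moment, N m.
- r.current_grip_width(): finger opening in m.
- r.current_grip_force(): force on a finger pad.
Only numpy, scipy, OpenCV 4.12 (cv2) and the standard library are available. Lean on these libraries where they do the work, as an engineer would, in place of code of your own. Each camera call takes 0.05 s, during which the arm holds its last target. There are 200 camera calls.

### The job

Take the tall round bench stop in the dark rail by its grip and, with its collar still resting on the rail, wiggle it along its slot to feel the play: first to the left end of its play, then to the right end, pausing a moment at each. It is worn loose, so then lift it out and stand it in the middle of the open vise jaws for repair, shank down between the jaws and collar resting on their tops, and let go. Leave the sound square-headed stop in its slot.

Things in the scene. Friction and masses are not known exactly. Their poses are not given: they have to be found in the camera images.
- round_grip (a point): Tall round beech stop, loose, about 0.18 kg: upright grip 30 mm across, 70 tall, on a collar 66 across, 10 thick, with a round shank 16 across, 35 long below. Point: mid grip, 35 below its top, 45 above the collar's underside, 80 above the shank's foot; z up. Starts mid-slot, point 105 above the bench. Slides about 13 mm each way along the slot, 2 across; only friction holds it.
- square_center (a point): Short square-headed beech stop, loose: 32 mm square head 45 tall on a 60 mm square collar 10 thick; its shank fills its slot to within 2 mm. It stands in the rail's other slot, 120 mm from the round stop; its top is 115 mm above the bench. Point: on its axis, 90 mm above the bench, near mid head.
- rail: Dark wooden rail fixed to the bench: 100 mm deep (x), 240 long (y), 60 high. Origin: centre of its underside; x points roughly away from the robot, y along the rail to the robot's left, z up. Two equal slots in its top, 21 mm (x) by 43 (y), 45 deep, centred at y = +60 and -60 mm. Which stop is in which slot varies.
- vise_seat (a point): Black plastic vise fixed to the bench, knob towards the robot; two steel-faced jaws fixed open 38 mm apart. Point: middle of the gap at jaw-top level, 78 mm above the bench; x across the gap from the knob side to the far jaw, y along the jaws (100 long), z up. Each jaw is 30 thick. Gap 44 deep. With the round stop standing there its grip point is 45 mm above this point.
There are look-alikes about, which are no part of the job. Leave any blue look-alike of the part that bears round_grip alone.

How it is judged:
On the way, in this order (a step that is already met when the one before it is completed fails the run):
1. the round stop, upright and with its collar on the rail, is slid to the left along its slot (7 mm or more from the middle) ((y of round_grip in the frame of rail between -0.053 and -0.04 m or y of round_grip in the frame of rail between 0.067 and 0.08 m) and z of round_grip in the frame of rail below 0.117 m and angle between round_grip's own z axis and vertical below 0.2 rad), for 0.1 s.
2. then it is slid to the right along its slot (7 mm or more from the middle) ((y of round_grip in the frame of rail between -0.08 and -0.067 m or y of round_grip in the frame of rail between 0.04 and 0.053 m) and z of round_grip in the frame of rail below 0.117 m and angle between round_grip's own z axis and vertical below 0.2 rad), for 0.1 s.
At the end, for the whole second after the job is handed in: The round stop stands at rest in the vise, shank between the jaws and collar on the jaw tops (height within 8 mm), upright within 10 degrees, within 14 mm of the middle of the gap across it and 25 mm along the jaws, and released; the square stop is within 15 mm of where it started, in its slot (x of round_grip in the frame of vise_seat between -0.014 and 0.014 m and y of round_grip in the frame of vise_seat between -0.025 and 0.025 m and z of round_grip in the frame of vise_seat between 0.037 and 0.053 m and angle between round_grip's own z axis and vertical below 0.17 rad and linear speed of round_stop below 0.02 m/s and distance of square_center from where it was at the start of the episode below 0.015 m); the robot touches nothing.
It fails at once if the square stop is pulled out or shifted by more than 25 mm (distance of square_center from where it was at the start of the episode above 0.025 m).
It also fails if it takes over 42 s, if anything falls off the work surface, if the arm or the gripper's body presses on something with over 40 N, if the wrist force passes 120 N, or if a joint passes its speed limit or range.

## Working session

There is one attempt and no reset: what is moved stays moved. The work goes in short steps, each a Python script; the robot and the scene stay as the last script left them, time stands still between calls to the robot, and variables do not carry over. Pictures are saved under pics/ and viewed, at most 10 in all, crops included, and the job is handed in when it is done.

```bash
mkdir -p pics; python3 - <<'E'
from bench import r
import cv2,numpy as np
for n in("top","side"):
    p,d=r.grab_frame(n); cv2.imwrite(f"pics/{n}0.png",p[...,::-1]); np.savez(f"{n}0.npz",p=p,d=d)
    c=r.camera_params(n); print(n,{k:np.round(v,3).tolist() for k,v in c.items()},(d>0).mean())
print(r.current_t())
E
```

```text
top {'fx': 401.55, 'fy': 401.55, 'cx': 283.312, 'cy': 209.623, 'distortion': [-0.009, 0.0, 0.0, 0.0, 0.0], 'R': [[-0.016, -1.0, -0.027], [-0.986, 0.02, -0.163], [0.163, 0.024, -0.986]], 't': [0.011, 0.589, 0.752]} 0.9961437074829932
side {'fx': 449.958, 'fy': 449.958, 'cx': 271.5, 'cy': 211.935, 'distortion': [-0.047, 0.0, 0.0, 0.0, 0.0], 'R': [[0.988, -0.152, -0.013], [-0.111, -0.656, -0.747], [0.105, 0.739, -0.665]], 't': [-0.592, 0.124, 0.842]} 0.9959183673469387
0.1
```

View pics/top0.png

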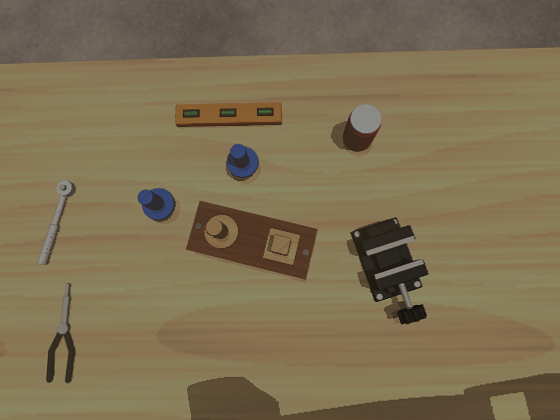

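View pics/side0.png

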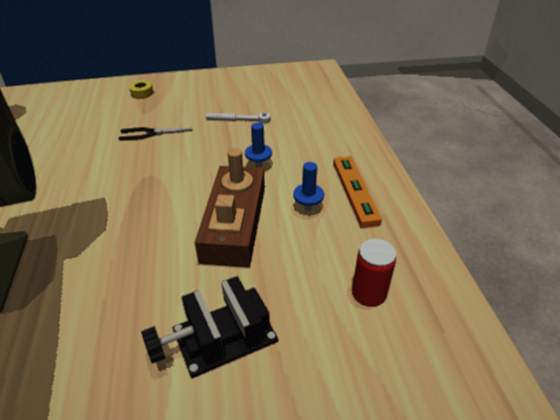

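Top view candidates for the round stop: beech round stop (218,230), blue look-alikes (240,160) and (155,203), beech square-headed stop (281,245). I choose the beech one at (218,230), in the rail's left slot. The vise is at (390,258) with its knob at (410,313). Next I check a close crop and measure.

```bash
cat > h.py <<'E'
import numpy as np,cv2
def rays(c,uv):
    K=np.array([[c["fx"],0,c["cx"]],[0,c["fy"],c["cy"]],[0,0,1]])
    n=cv2.undistortPoints(np.float64(uv).reshape(-1,1,2),K,np.float64(c["distortion"])).reshape(-1,2)
    R=np.array(c["R"]);t=np.array(c["t"])
    return -R.T@t, np.c_[n,np.ones(len(n))]@R
def on_plane(c,uv,z):
    o,d=rays(c,uv); return o+d*((z-o[2])/d[:,2])[:,None]
def cloud(c,depth):
    h,w=depth.shape; uv=np.stack(np.meshgrid(np.arange(w),np.arange(h)),-1).reshape(-1,2)
    o,d=rays(c,uv); return (o+d*depth.reshape(-1,1)).reshape(h,w,3)
def rect(P):
    (c,s,a)=cv2.minAreaRect(np.float32(P[:,:2])); return np.round(c,4),np.round(s,4),round(a,2)
E
python3 - <<'E'
from bench import r
from h import *
ims=[]
for n,roi in(("top",(180,190,330,290)),("side",(190,130,290,280))):
    z=np.load(n+"0.npz");p,d=z["p"],z["d"];c=r.camera_params(n);X=cloud(c,d)
    hsv=cv2.cvtColor(p,cv2.COLOR_RGB2HSV)
    print(n,"bench z",np.median(X[...,2][100:300:7,::7]))
    m=np.zeros(d.shape,bool);m[roi[1]:roi[3],roi[0]:roi[2]]=1
    H=X[...,2]
    def rep(name,mask):
        Q=X[mask]; print(name,len(Q),"med",np.round(np.median(Q,0),4),"rect",*rect(Q))
    rt=m&(H>.05)&(H<.066)
    rep("railtop",rt)
    rep("collars",m&(H>.066)&(H<.078))
    for k,lo,hi in(("round grip top",.134,.15),("sq top",.108,.122)):
        mk=m&(H>lo)&(H<hi)
        nn,l,st,ce=cv2.connectedComponentsWithStats(mk.astype(np.uint8))
        for i in range(1,nn):
            if st[i,4]>15: print(ce[i]);rep(k,l==i)
    vroi=(345,210,435,310) if n=="top" else (170,270,285,370)
    m[:]=0;m[vroi[1]:vroi[3],vroi[0]:vroi[2]]=1
    v=m&(H>.070)&(H<.088); nn,l,st,ce=cv2.connectedComponentsWithStats(v.astype(np.uint8))
    for i in range(1,nn):
        if st[i,4]>40: print(ce[i]);rep("jaw",l==i)
a=cv2.imread("pics/top0.png")[190:285,180:330];b=cv2.imread("pics/side0.png")[130:280,185:285]
c_=cv2.imread("pics/top0.png")[205:330,340:440]
f=lambda i,s:cv2.resize(i,None,fx=s,fy=s,interpolation=cv2.INTER_CUBIC)
W=np.zeros((600,800,3),np.uint8)
for im,x,y in((f(a,2.6),0,0),(f(b,4),400,0),(f(c_,2.7),0,255)): W[y:y+im.shape[0],x:x+im.shape[1]]=im[:600-y,:800-x]
cv2.imwrite("pics/crop.png",W)
E
```

```text
top bench z 0.0008642966413415776
railtop 4425 med [0.529  0.0639 0.0605] rect [0.5314 0.0636] [0.2401 0.1001] 75.21
collars 1230 med [0.529  0.0336 0.0703] rect [0.5311 0.0647] [0.1821 0.065 ] 74.86
[214.10267857 226.89285714]
round grip top 224 med [0.5458 0.1208 0.1402] rect [0.5462 0.1205] [0.0276 0.0285] 44.71
[221.4  232.24]
sq top 25 med [0.5372 0.1105 0.1167] rect [0.5395 0.1133] [0.0085 0.0266] 49.32
[280.48051948 244.11038961]
sq top 308 med [0.5157 0.0059 0.1153] rect [0.5158 0.0054] [0.0317 0.0316] 74.92
[387.59884393 239.96647399]
jaw 865 med [ 0.5227 -0.1952  0.0788] rect [ 0.523  -0.1963] [0.0301 0.1001] 17.24
[400.32601537 274.34687157]
jaw 911 med [ 0.4584 -0.2153  0.0786] rect [ 0.4584 -0.2162] [0.0308 0.1004] 16.87
side bench z 0.0004306324226880376
railtop 2717 med [0.5289 0.0318 0.061 ] rect [0.5405 0.1051] [0.3305 0.1013] 75.13
collars 929 med [0.5307 0.0227 0.071 ] rect [0.5338 0.0557] [0.4164 0.0758] 76.57
[234.37931034 153.18965517]
round grip top 116 med [0.5445 0.1146 0.1395] rect [0.5447 0.118 ] [0.0277 0.0251] 14.05
[235.31707317 164.7804878 ]
sq top 82 med [0.5436 0.1095 0.1154] rect [0.544 0.112] [0.0133 0.0286] 86.34
[224.39442231 201.21115538]
sq top 251 med [5.139e-01 3.000e-04 1.154e-01] rect [0.5139 0.0046] [0.0341 0.0327] 73.99
[241.46063348 302.96561086]
jaw 1105 med [ 0.5217 -0.2037  0.0787] rect [ 0.5211 -0.1965] [0.0311 0.1022] 16.97
[200.28975853 318.92672773]
jaw 1201 med [ 0.4575 -0.223   0.0785] rect [ 0.4568 -0.2172] [0.0312 0.1005] 16.8
```

View pics/crop.png

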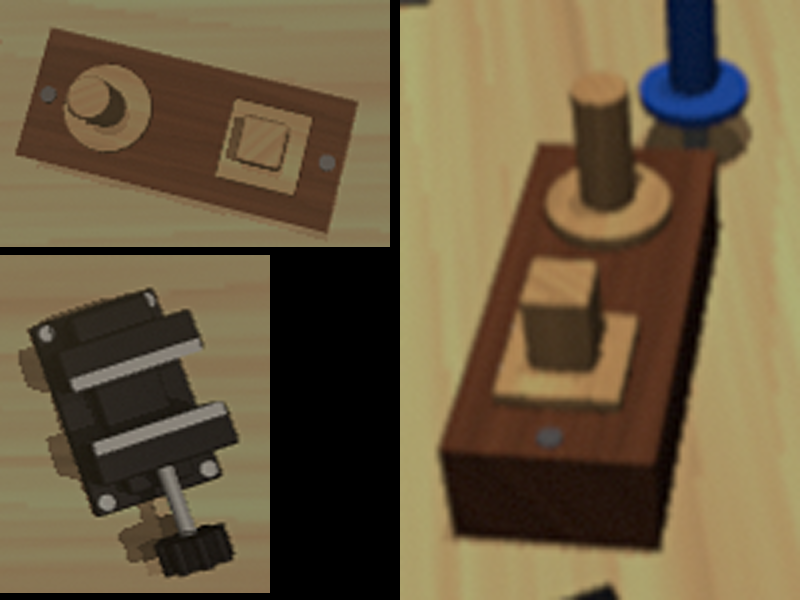

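The crop confirms it: a round cylindrical grip on a round collar sits in the left slot (crop at 95,105), and the square head is in the right one. The rail and vise poses agree between the two views. Next I check finger clearance, then approach and grasp.

```bash
cat >> h.py <<'E'
u=lambda a:np.array([np.cos(np.radians(a)),np.sin(np.radians(a)),0])
RY=u(75.1); RX=u(-14.9); S=np.array([.5462,.1208,0]); V=np.array([.490,-.2065,0])
def ori(y):
    z=np.array([0,0,-1.]); return np.c_[np.cross(y,z),y,z]
E
python3 - <<'E'
from bench import r
from h import *
X=cloud(r.camera_params("top"),np.load("top0.npz")["d"]).reshape(-1,3)
D=X-S;a,b=D@RY,D@RX
k=(X[:,2]>.078)&(np.hypot(a,b)>.024)&(abs(b)<.03)&(abs(a)<.11)
print("obst along",np.round(np.c_[a,b,X[:,2]][k][::25],3).tolist())
G=np.array([0,0,.106-r.grip_depth])
best=None
for s in(1,-1):
    O=ori(s*RY); q=r.solve_ik(S+[0,0,.25],O); print(s,q)
    if q is not None and (best is None or abs(q[5])<best[0]): best=(abs(q[5]),O)
O=best[1]; np.save("O.npy",O)
r.move_pose(S+[0,0,.22],O)
r.move_straight(S+G+[0,0,.06],speed=.12)
r.move_straight(S+G,speed=.06)
print(r.current_contact_force(),r.current_t())
p,d=r.grab_frame("side");cv2.imwrite("pics/side1.png",cv2.resize(p[80:280,120:360,::-1],None,fx=3,fy=3)[:600,:800])
E
```

```text
obst along [[-0.105, 0.016, 0.112], [-0.105, 0.002, 0.114], [-0.105, -0.011, 0.113]]
1 [ 1.21696319e-01 -8.75593925e-02  1.83313573e+00 -4.44089210e-16
  1.39601631e+00 -1.18904595e+00]
-1 [ 1.21696319e-01 -8.75593925e-02  1.83313573e+00 -4.44089210e-16
  1.39601631e+00  1.95254670e+00]
[ 0.45977951 -0.39126294  0.67012234] 4.6583
```

View pics/side1.png

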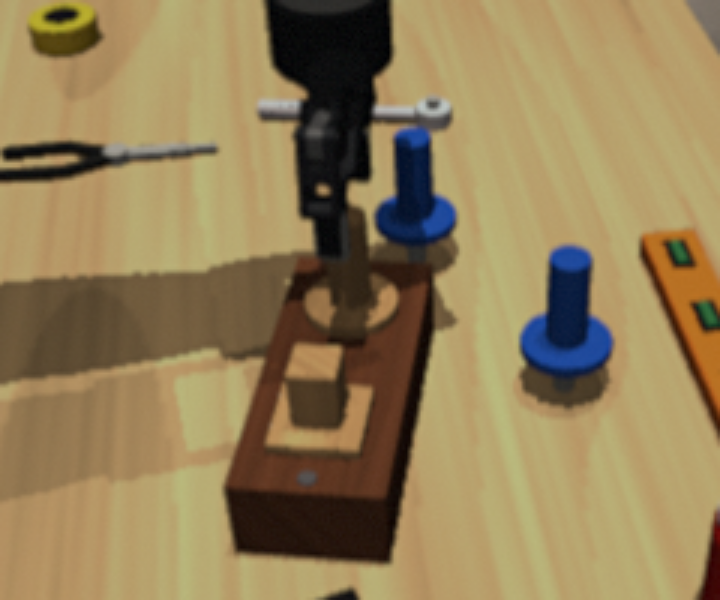

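The near finger (330,230) stands in front of the round grip (350,240), and the square head (315,385) and the blue stops are clear. Now I close and feel the play.

```bash
python3 - <<'E'
from bench import r
from h import *
r.close(40); w=r.current_grip_width(); print("w",w,r.current_grip_force(),r.current_contact_force(),r.current_t())
if not .025<w<.035: raise SystemExit
P=np.array(r.current_ee_pos()); print((P-S)@RY)
f0=np.array(r.current_contact_force())@RY
for s in(1,-1):
    r.move_straight(P+s*.009*RY,speed=.03)
    for m in np.arange(.010,.0151,.001):
        r.move_straight(P+s*m*RY,speed=.02)
        f=np.array(r.current_contact_force())@RY; print(s,round(m,3),round(f-f0,2))
        if -s*(f-f0)>8: break
    r.sleep(.4); D=np.array(r.current_ee_pos())-P
    print("at",round(D@RY,4),round(D[2],4),r.current_grip_width(),r.current_t())
    if s>0: p,d=r.grab_frame("top");cv2.imwrite("pics/top2.png",p[...,::-1]);np.savez("top2.npz",p=p,d=d)
p,d=r.grab_frame("top");np.savez("top3.npz",p=p,d=d)
X3=None
# collar centroid shift via collar-height points
for n in("top0","top2","top3"):
    z=np.load(n+".npz");X=cloud(r.camera_params("top"),z["d"]).reshape(-1,3);E=X-S;a,b=E@RY,E@RX
    k=(abs(X[:,2]-.0705)<.004)&(abs(a)<.055)&(abs(b)<.045)
    print(n,k.sum(),"collar along",np.round(np.percentile(a[k],[1,99]),4),"across",np.round(np.percentile(b[k],[1,99]),4))
E
```

```text
w 0.02821065978314833 39.507381319999695 [0.06566246 1.5715444  1.56670959] 5.2667
0.000245454516761682
1 0.01 -1.47
1 0.011 -3.46
1 0.012 -2.22
1 0.013 -2.61
1 0.014 -3.22
1 0.015 -6.1
at 0.0143 -0.0002 0.028236772206497663 7.625
-1 0.01 -1.11
-1 0.011 -0.94
-1 0.012 -0.62
-1 0.013 -0.31
-1 0.014 0.82
-1 0.015 2.95
at -0.0144 0.0003 0.028440027527546662 10.525
top0 564 collar along [-0.0306  0.0303] across [-0.0312  0.0309]
top2 154 collar along [-0.0169  0.0184] across [-0.0288  0.0322]
top3 40 collar along [-0.0447 -0.0258] across [-0.0191  0.03  ]
```

The collar followed by about 14 mm each way at rail height, so both ends of the play were reached. Next: centre, lift, carry over the vise and look.

```bash
python3 - <<'E'
from bench import r
from h import *
P=np.array(r.current_ee_pos())+.0144*RY
r.move_straight(P,speed=.05)
r.move_straight(P+[0,0,.13],speed=.1)
print(r.current_contact_force(),r.current_grip_width())
C=r.current_ee_pos()[2]
O=ori(u(107)); 
q=r.solve_ik([*V[:2],C],O); print(q)
r.move_straight([*V[:2],C],O,speed=.15)
print(r.current_t(),r.current_ee_pos(),C)
ims=[]
for n in("side","top"):
    p,d=r.grab_frame(n);np.savez(n+"4.npz",p=p,d=d)
    ims.append(cv2.resize(p[120:400,100:330,::-1] if n=="side" else p[140:330,280:470,::-1],(400,490 if n=="side" else 400)))
W=np.zeros((490,800,3),np.uint8);W[:,:400]=ims[0];W[:400,400:]=ims[1];cv2.imwrite("pics/hold.png",W)
E
```

```text
[ 0.28406083 -0.68246841 -2.39870525] 0.02830586326565133
[-4.99815291e-01 -1.53650628e-01  1.88622367e+00 -4.44089210e-16
  1.40901961e+00 -2.36731759e+00]
14.8417 [ 0.49008632 -0.20611681  0.25416408] 0.254170655336685
```

View pics/hold.png

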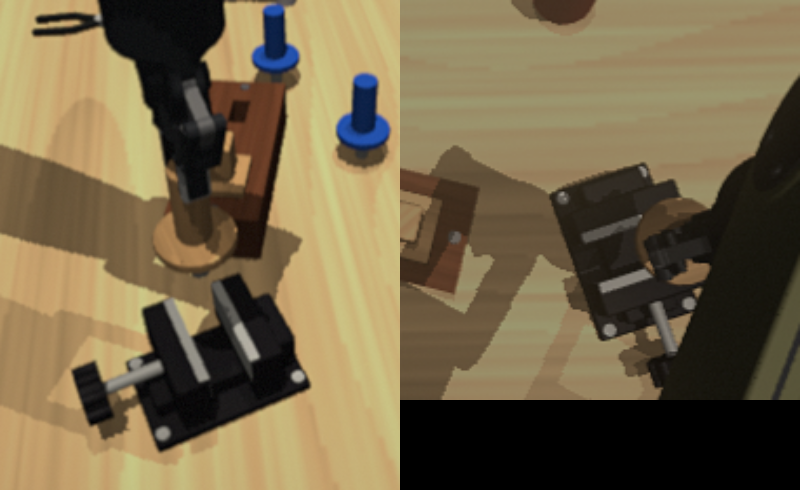

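The stop hangs upright from the gripper: collar at about (195,240) in the left panel, over the open jaws, shank below. I measure the collar's centre for offset and tilt.

```bash
python3 - <<'E'
from bench import r
from h import *
from scipy.optimize import least_squares
E=np.array(r.current_ee_pos())
for n in("side","top"):
    z=np.load(n+"4.npz");c=r.camera_params(n);X=cloud(c,z["d"])
    hsv=cv2.cvtColor(z["p"],cv2.COLOR_RGB2HSV)
    k=(abs(X[...,2]-.235)<.012)&(np.hypot(X[...,0]-E[0],X[...,1]-E[1])<.055)&(hsv[...,1]>90)&(hsv[...,2]>60)
    Q=X[k]; 
    A=np.c_[Q[:,:2]-E[:2],np.ones(len(Q))]; sol=np.linalg.lstsq(A,Q[:,2],rcond=None)[0]
    h=cv2.convexHull(np.float32(Q[:,:2]-E[:2])).reshape(-1,2)
    f=least_squares(lambda s:np.hypot(*(h-s).T)-.033,[0,0],loss="soft_l1",f_scale=.001)
    print(n,len(Q),"z",np.round(np.percentile(Q[:,2],[5,50,95]),4),"plane",np.round(sol,3),"centre off",np.round(f.x,4),"res",np.round(np.std(f.fun),4),"rng",np.round([h.min(0),h.max(0)],3).tolist())
E
```

```text
side 137 z [0.224  0.2339 0.2457] plane [-0.428 -0.171  0.228] centre off [0.0064 0.0176] res 0.0038 rng [[-0.01600000075995922, -0.01600000075995922], [0.013000000268220901, -0.003000000026077032]]Traceback (most recent call last):
  File "<stdin>", line 11, in <module>
AttributeError: 'NoneType' object has no attribute 'reshape'
```

```bash
python3 - <<'E'
from bench import r
from h import *
for n,px in(("side",[(195,255),(205,262),(212,263),(220,263),(230,258),(234,250),(212,240),(215,277)]),("top",[(400,255),(405,245),(415,237),(425,270)])):
    z=np.load(n+"4.npz");X=cloud(r.camera_params(n),z["d"])
    for a in px: print(n,a,np.round(X[a[1],a[0]],4),z["p"][a[1],a[0]])
E
```

```text
side (195, 255) [ 0.4659 -0.2063  0.2003] [172 131  82]
side (205, 262) [ 0.4787 -0.2211  0.2003] [172 129  83]
side (212, 263) [ 0.4877 -0.2232  0.199 ] [177 134  85]
side (220, 263) [ 0.4982 -0.225   0.199 ] [145 110  69]
side (230, 258) [ 0.5121 -0.2196  0.2004] [114  86  53]
side (234, 250) [ 0.5187 -0.2046  0.1992] [123  93  60]
side (212, 240) [ 0.4919 -0.2206  0.2389] [60 45 29]
side (215, 277) [ 0.4883 -0.2126  0.1578] [54 51 47]
top (400, 255) [ 0.4812 -0.1444  0.3555] [35 32 28]
top (405, 245) [ 0.5041 -0.1943  0.1983] [72 55 36]
top (415, 237) [ 0.5163 -0.2103  0.2002] [90 69 46]
top (425, 270) [ 0.4645 -0.2229  0.1985] [114  87  58]
```

`grip_depth` is negative, so I grasped near the top of the grip. The collar is still 54 mm below the TCP, the same as at the rail, so nothing slipped. I redo the collar fit at z≈0.20.

```bash
python3 - <<'E'
from bench import r
from h import *
from scipy.optimize import least_squares
E=np.array(r.current_ee_pos())
for n in("side","top"):
    z=np.load(n+"4.npz");X=cloud(r.camera_params(n),z["d"])
    k=(abs(X[...,2]-.1995)<.005)&(np.hypot(X[...,0]-E[0],X[...,1]-E[1])<.05)
    Q=X[k]; A=np.c_[Q[:,:2]-E[:2],np.ones(len(Q))]; sol=np.linalg.lstsq(A,Q[:,2],rcond=None)[0]
    q=Q[:,:2]-E[:2]; h=cv2.convexHull(np.float32(q)).reshape(-1,2)
    f=least_squares(lambda s:np.hypot(*(h-s).T)-.0325,[0,0],loss="soft_l1",f_scale=.001)
    print(n,len(Q),"plane",np.round(sol,3),"centre off",np.round(f.x,4),"res",np.round(np.std(f.fun),4))
E
```

```text
side 1015 plane [-0.002  0.033  0.2  ] centre off [-0.0019 -0.0007] res 0.0004
top 544 plane [ 0.003 -0.008  0.2  ] centre off [-0.0002  0.0007] res 0.0009
```

The stop hangs upright and is centred within 2 mm. Lower it, feel the contact, release.

```bash
python3 - <<'E'
from bench import r
from h import *
T=V+[.001,0,0]
r.move_straight([*T[:2],.17],speed=.1)
f0=np.array(r.current_contact_force())[2]
r.move_straight([*T[:2],.146],speed=.05)
for z in np.arange(.145,.1385,-.001):
    r.move_straight([*T[:2],z],speed=.02); f=np.array(r.current_contact_force())-[0,0,f0]; print(round(z,3),np.round(f,2))
    if f[2]>4: break
r.let_go(); r.sleep(.3)
r.move_straight([*T[:2],.25],speed=.12)
q=np.array(r.current_joint_pos()); q[0]-=.7; r.movej(q); r.sleep(.3)
print(r.current_t())
ims=[]
for n in("side","top"):
    p,d=r.grab_frame(n); X=cloud(r.camera_params(n),d); D=X-V; rr=np.hypot(D[...,0],D[...,1])
    VX,VY=u(17),u(107)
    for k,m in(("griptop",(abs(X[...,2]-.158)<.006)&(rr<.03)),("collar",(abs(X[...,2]-.088)<.004)&(rr<.05))):
        Q=D[m]; print(n,k,len(Q),"x",np.round(np.percentile(Q@VX,[2,98]),4),"y",np.round(np.percentile(Q@VY,[2,98]),4),"z",np.round(np.median(X[m][:,2]),4))
    m=(abs(X[...,2]-.115)<.004)&(np.hypot(X[...,0]-.5155,X[...,1]-.005)<.03); print("sq",X[m].mean(0))
    ims.append(cv2.resize(p[100:380,100:330,::-1] if n=="side" else p[140:330,280:470,::-1],(400,487 if n=="side" else 400)))
W=np.zeros((487,800,3),np.uint8);W[:,:400]=ims[0];W[:400,400:]=ims[1];cv2.imwrite("pics/end.png",W)
E
```

```text
0.145 [-0.02 -0.51 -0.38]
0.144 [ 0.13  0.81 -0.71]
0.143 [-0.2  -0.19 -0.26]
0.142 [-2.44  2.67  6.31]
21.175
side griptop 311 x [-0.0146  0.0118] y [-0.0143  0.013 ] z 0.1582
side collar 837 x [-0.0315  0.0288] y [-0.0315  0.0245] z 0.0886
sq [0.51414338 0.00249506 0.11540836]
top griptop 257 x [-0.0122  0.0144] y [-0.0127  0.014 ] z 0.1583
top collar 625 x [-0.0291  0.0312] y [-0.0239  0.0306] z 0.0886
sq [0.51548586 0.00526895 0.11520752]
```

View pics/end.png

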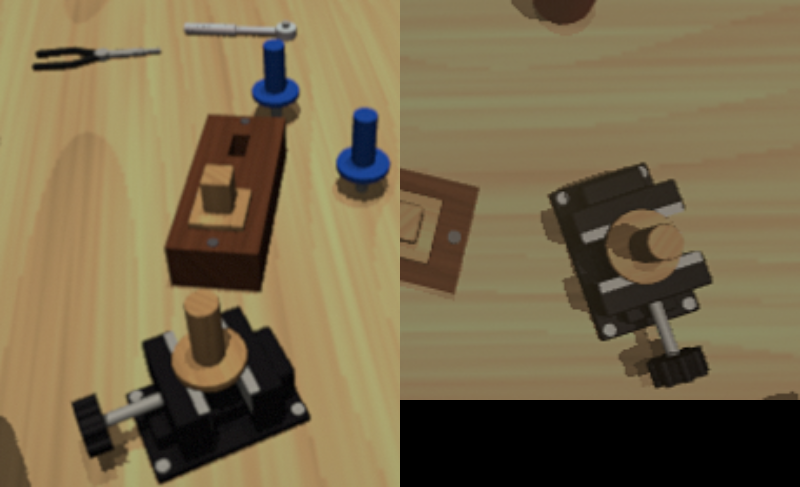

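The stop stands upright in mid-vise with its collar on both jaws (left panel 210,355). The square stop is still in its slot (220,195) and the arm is clear.

```bash
python3 -c "
from bench import r
print(r.finish_job())"
```

```text
the job is handed in; nothing more can be done
None
```

I wiggled the round stop about 14 mm left then right, stood it upright and released in the middle of the vise jaws with the square stop left in its slot, and handed the job in at about 21 s; no verdict came back.

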